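Portion two chilling balls from the pouring cup and weigh the rest

TASK

Take the steel pouring cup by its handle from under the rack's shelf and tip it gradually over the white bowl until exactly two of its four steel balls have dropped into the bowl, then bring it level again with the other two still inside. Gently set the cup upright on the scale's round pan, well centred so that no edge of its foot overhangs, and let go. Do not touch the balls, keep the bowl in its place, and leave the other things on the counter undisturbed.

Things in the scene. Friction and masses are not known exactly. Their poses are not given: they have to be found in the camera images.
- cup: pouring cup, stainless steel, oblong, 148 mm long, 46 mm wide, 84 mm high, four balls in a single row inside; 170 g empty (varies). Origin: centre of the underside of its flat foot (80 mm along x, 44 mm along y, on the counter at the start); x points forward to the open spout, y left, z up; a bar handle leaves its closed back (-x)
- cup_mid (a point): middle of the cup's inside, at (0, 0, 50) mm in its frame. The floor (8 mm above the foot at its lowest) is a trough 42 mm wide, curved along x like a rocker (arc of radius 76 mm, 72 deg each way; its front end is the spout). As the spout is tipped down the balls leave over it one at a time: the first near 28 to 40 deg of tilt, each further one some 3 to 20 deg later; they roll and rub, so go slowly and watch
- cup_grip (a point): middle of the cup's handle, at (-116, 0, 55) mm in the cup's frame; same axes. The handle is a plain bar along x from x = -75 to x = -151 mm, 12 mm wide (y), 20 mm high (z from 45 to 65 mm)
- cup_lip (a point): middle of the spout's edge, at (72, 0, 61) mm in the cup's frame; the cup's underside reaches 61 mm lower than this, up to 40 mm forward of the cup's origin
- rack: fixed tall steel rack, origin on the counter under the middle of its lower wire shelf; x points away from the robot, y left. The shelf is 260 mm (x) by 320 mm (y), underside at 219 mm, carried by two uprights at its rear corners (x = 130, y = +-150 mm, 460 mm tall); below it front and sides are open. Above its rear part (x > 10 mm) are a shorter shelf, a vase and tins, up to 630 mm
- shelf_edge (a point): middle of the front edge of the rack's lower shelf, 225 mm above the counter; the edge runs along the rack's y. The cup starts on the counter under this shelf, its handle poking out under the front edge, so that a vertical gripper over the handle would meet the shelf
- bowl: loose white ceramic bowl, rim radius 88 mm, 65 mm high, rounded inside, inner floor 5 mm above the counter; origin: centre of its underside, z up
- scale: fixed kitchen scale: flat white base 170 (x) by 150 (y) mm, 30 mm high, with a raised round steel pan; origin: centre of the base's underside, z up
- pan (a point): centre of the top face of the scale's pan, a flat disc of radius 60 mm, 44 mm above the counter, 12 mm along the scale's x from its origin; it does not sink
- nested_cups: bystander: nested set of short round steel measuring cups, 84 mm across, 62 mm high; origin centre of its underside, a flat handle reaches 113 mm along its x at 50 to 54 mm height
- soap: bystander: white soap dispenser with press pump, 68 mm across, 177 mm tall; origin centre of its underside
- jar: bystander: closed glass jar, 72 mm across, 120 mm tall; origin centre of its underside
- mug: bystander: white mug, 78 mm across, 85 mm tall, ear at its +y side reaching 76 mm from the axis; origin centre of its underside
- spatula: bystander: silicone spatula lying flat, 240 mm long along its x (from -100 to +138 mm), blade 50 mm wide at the +x end, up to 14 mm high; origin near its middle, on the counter
- ball_1: polished gel-filled steel chilling ball, 36 mm diameter, about 65 g (0.64 N; mass varies), slippery; origin at its centre; all four are alike and start in the cup
- ball_2: polished gel-filled steel chilling ball, 36 mm diameter, about 65 g (0.64 N; mass varies), slippery; origin at its centre; all four are alike and start in the cup
- ball_3: polished gel-filled steel chilling ball, 36 mm diameter, about 65 g (0.64 N; mass varies), slippery; origin at its centre; all four are alike and start in the cup
- ball_4: polished gel-filled steel chilling ball, 36 mm diameter, about 65 g (0.64 N; mass varies), slippery; origin at its centre; all four are alike and start in the cup
Things that resemble listed ones, but are neither listed nor needed, are in the scene too. Leave any pink or yellow look-alike of the ball_1 alone.

How it is judged:
By the outcome, as a careful person would: the job done as asked, in the order asked, and still so for the second after the job is handed in, with the robot touching nothing.
It also fails if it takes over 72 s, if anything falls off the work surface, if the arm or the gripper's body presses on something with over 40 N, if the wrist force passes 120 N, or if a joint passes its speed limit or range.

ROBOT

A 6-joint arm with a two-finger parallel gripper is mounted at the origin on the work surface. World frame = base frame: x ahead of the robot, y to its left, z up, the work surface at z = 0. Lengths are in m, angles in rad, forces in N, time in s.
With the tool pointing down it reaches from about 0.3 to 0.85 m from the base axis. Payload 5.4 kg.
Tool frame: the origin (TCP) lies midway between the tips of the shut fingers; the grasp point (between the pads) lies 19 mm behind it (manip.pinch_z is the z of the grasp point in the tool frame, in m); z points along the fingers, y is the direction in which the jaws open and shut (so a half turn about z gives the same grasp; the last joint's range is limited). The gripper opens to 85 mm and grips with 20 to 120 N. Pads are 22 mm wide; open, the fingers measure 114 mm over their backs; the gripper's body (76 mm by 85 mm) begins 54 mm behind the grasp point. The pads swing forward as they close: fully open they stand 13 mm farther back than shut.
Start: joints at [-1.501, 0.158, 1.597, -0, 1.386, -0.21], TCP at [0.159, -0.553, 0.231] pointing down, gripper open.
Joint ranges: [-2.91, 2.91], [-0.94, 2.29], [0.18, 2.7], [-1.29, 4.43], [0.17, 2.64], [-3, 3]. Speed limits (rad/s): [2.57, 2.57, 3.14, 3.14, 3.14, 3.14].

INTERFACE

Orientations are given as a 3x3 rotation matrix whose columns are the frame's x, y, z axes.
In Python, from cell import manip gives the robot as it stands. Calls block until the motion is done:
- manip.move_to(position, orientation): joint-space move of the TCP to a pose.
- manip.line_to(position, v=0.15, frame=None): straight line of the TCP; frame=None keeps the orientation; v is the mean speed in m/s.
- manip.set_joints(angles): joint-space move.
- manip.grip(opening): finger opening in m; the grip force is fixed at half the most; returns when the fingers have stopped.
- manip.sleep(seconds).
- manip.ik(position, orientation): joint angles nearest the present ones, or None.
- manip.observe(): the state.
- manip.camera(name): name is "side" or "top"; returns a dict with "image" (384x512x3 uint8, red, green, blue), "mtx" (3x3 intrinsics, pixels), "D" ([k1, k2, p1, p2, k3] as OpenCV has them; the pictures are not rectified), "rvec" (rotation vector, rad) and "tvec" (3), from world to camera coordinates, as OpenCV has them. Camera axes: x right, y down, z forward; pixel columns grow to the right and rows downward; lengths in m; the calibration is good to about 2 mm. A picture is of the moment at which its call begins. There is no depth.
A pose or a line that the arm cannot do raises manip.PlanningError and nothing moves.
- manip.finish_job(): hands the job in, once; it reports no verdict.
The state is a dict: "time_s": time; "joints": joint angles; "qvel": joint speeds; "joint_efforts": joint torques, N m; "tool_pos": TCP position; "eef_rot": TCP orientation; "wrist_force": force on the tool from outside, world axes, zero at the start; "torque": the same for the moment, N m; "grip_width": finger opening in m.
Only numpy, scipy, OpenCV 4.12 (cv2) and the standard library are available. Lean on these libraries where they do the work, as an engineer would, in place of code of your own. Each camera call takes 0.05 s, during which the arm holds its last target. There are 200 camera calls.

## Working session

There is one attempt and no reset: what is moved stays moved. The work goes in short steps, each a Python script; the robot and the scene stay as the last script left them, time stands still between calls to the robot, and variables do not carry over. Pictures are saved under pics/ and viewed, about 8 in all and at most 12, crops included, and the job is handed in when it is done.

```bash
ls; mkdir -p pics; python3 - <<'E'
from cell import manip
import cv2,numpy as np
for n in("side","top"):
    c=manip.camera(n); cv2.imwrite(f"pics/{n}0.png",cv2.resize(c["image"][:,:,::-1],(800,600),interpolation=cv2.INTER_CUBIC))
    R=cv2.Rodrigues(np.array(c["rvec"]))[0]; print(n,(-R.T@np.array(c["tvec"]).ravel()).round(3),R.round(2).tolist(),np.array(c["mtx"]).round(1).tolist(),c["D"])
print(manip.pinch_z, manip.observe())
E
```

```text
pics
side [0.289 0.581 0.78 ] [[-0.88, -0.47, -0.01], [-0.33, 0.62, -0.71], [0.33, -0.63, -0.7]] [[364.7, 0.0, 260.7], [0.0, 364.7, 192.2], [0.0, 0.0, 1.0]] [-0.11696305  0.          0.          0.          0.        ]
top [ 0.477 -0.027  1.382] [[0.02, -1.0, 0.0], [-1.0, -0.02, -0.08], [0.08, 0.0, -1.0]] [[454.4, 0.0, 252.3], [0.0, 454.4, 187.4], [0.0, 0.0, 1.0]] [-0.07575702  0.          0.          0.          0.        ]
-0.0187 {'time_s': 0.1, 'joints': array([-1.50109730e+00,  1.58958581e-01,  1.59813082e+00,  1.07401642e-05,
        1.38621835e+00, -2.10075358e-01]), 'qvel': array([ 0.00101503, -0.00262444, -0.00349652,  0.00198802, -0.0007378 ,
        0.00072095]), 'joint_efforts': array([-1.73895774e-04, -3.96992218e+01, -3.32336676e+01, -2.10809708e-04,
        4.20713826e-03, -2.58095710e-06]), 'tool_pos': array([ 0.15873687, -0.55207918,  0.23041851]), 'eef_rot': array([[ 9.61118330e-01,  2.76136822e-01, -1.08911889e-04],
       [ 2.76136598e-01, -9.61116876e-01,  1.71167018e-03],
       [ 3.67978109e-04, -1.67519215e-03, -9.99998529e-01]]), 'wrist_force': array([-0.17090575, -0.95634487, -0.7495927 ]), 'torque': array([ 0.02119099, -0.05265889,  0.00405152]), 'grip_width': 0.08529239551320976}
```

View pics/side0.png

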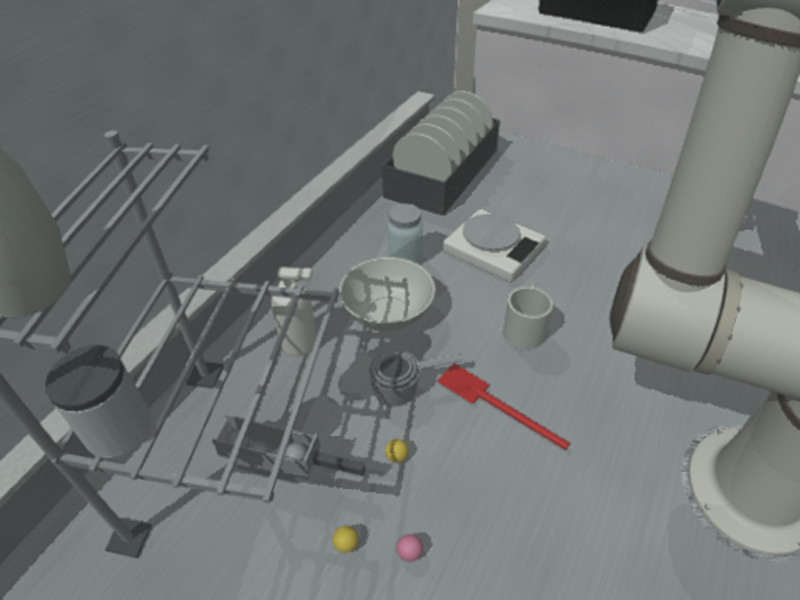

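View pics/top0.png

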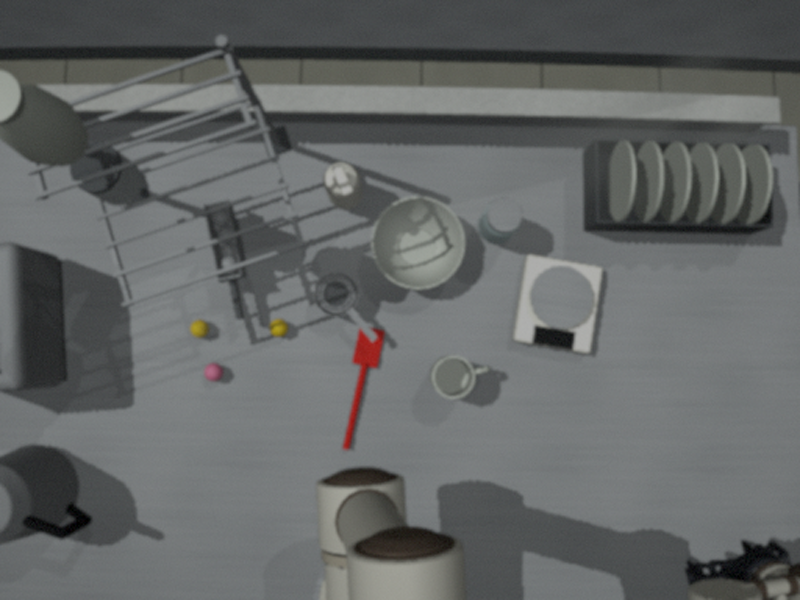

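Top view (800×600 px): the rack is at upper left and the cup is under it at (225,240), with its handle ending at (237,315). The bowl is at (418,243), the scale at (560,303) with its pan at (563,297), and the nested cups at (336,293). The soap is at (342,180), the jar at (500,220), the mug at (454,377) and the spatula at (362,390). Look-alike balls are at (200,328) and (279,328) in yellow and (213,372) in pink.

Things that could be taken for the cup:
- The oblong bin with a bar handle at (225,240) is steel, oblong and has balls inside, so this is the one.
- The nested cups at (336,293) are round.
- The kettle-like item at (60,520) is off to the side.

Next is one close crop of each.

```bash
cat > h.py <<'E'
import cv2,numpy as np
from cell import manip
def cam(n):
    c=manip.camera(n); c["R"]=cv2.Rodrigues(np.array(c["rvec"]))[0]; c["t"]=np.array(c["tvec"]).ravel(); return c
def w(c,uv,z):
    "native pixel -> world at height z"
    p=cv2.undistortPoints(np.array([[uv]],float),c["mtx"],c["D"]).ravel()
    d=c["R"].T@np.r_[p,1]; o=-c["R"].T@c["t"]; return o+d*(z-o[2])/d[2]
def px(c,P):
    return cv2.projectPoints(np.atleast_2d(np.array(P,float)),c["rvec"],c["tvec"],c["mtx"],c["D"])[0][:,0]
def crop(c,u,v,wd,hh,s):
    im=c["image"][v:v+hh,u:u+wd,::-1]; return cv2.resize(im,None,fx=s,fy=s,interpolation=cv2.INTER_CUBIC)
E
python3 - <<'E'
from h import *
t=cam("top");s=cam("side")
a=np.hstack([crop(t,94,110,100,75,4),crop(s,130,250,100,75,4)])
b=np.hstack([crop(t,217,118,100,75,4),crop(t,310,156,100,75,4)])
cv2.imwrite("pics/c1.png",np.vstack([a,b]))
f=.64
for n,u,v,z in[("handle end",237,315,.06),("handle root",233,282,.06),("back",231,278,.08),("front",220,207,.08),("bowl",418,243,.065),("pan",562,297,.044),("nest",336,293,.06),("soap",342,180,.17),("jar",500,220,.12),("mug",454,377,.085),("shelfL",127,303,.225),("shelfR",372,226,.225),("spat",362,340,.01),("yel",279,328,.018)]:
    print(n,w(t,(u*f,v*f),z).round(3))
E
```

```text
handle end [0.539 0.266 0.06 ]
handle root [0.601 0.275 0.06 ]
back [0.607 0.275 0.08 ]
front [0.739 0.301 0.08 ]
bowl [ 0.679 -0.071  0.065]
pan [ 0.584 -0.346  0.044]
nest [0.583 0.081 0.06 ]
soap [0.772 0.066 0.17 ]
jar [ 0.715 -0.216  0.12 ]
mug [ 0.432 -0.139  0.085]
shelfL [0.548 0.413 0.225]
shelfR [0.682 0.011 0.225]
spat [0.497 0.033 0.01 ]
yel [0.518 0.193 0.018]
```

View pics/c1.png

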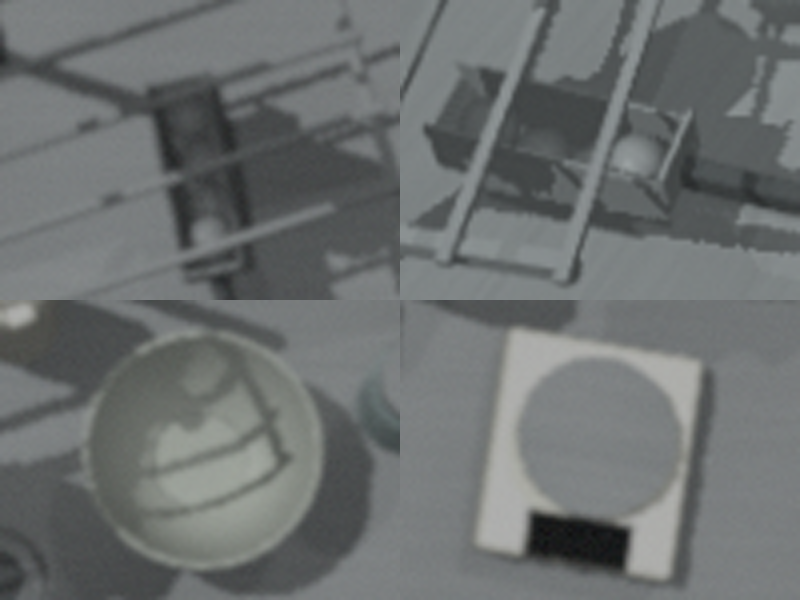

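The crops confirm the choice. The steel trough has shiny balls inside (one at top crop (208,230), others further forward) and a closed back with a bar. The bowl is centred at crop (203,450) and the pan at (601,438). Next come the refined poses and IK checks.

```bash
cat >> h.py <<'E'
from scipy.spatial.transform import Rotation as Ro
GX,PITCH=-.110,np.radians(45)
_z=np.array([np.cos(PITCH),0,-np.sin(PITCH)]);_y=np.array([0,-1.,0])
RT=np.c_[np.cross(_y,_z),_y,_z]            # tool in cup frame
def Rc(yaw,th): return Ro.from_euler('ZY',[yaw,th],degrees=True).as_matrix()
def tool(o,yaw,th=0,back=0,dz=0):
    "cup origin o, yaw, spout-down tilt (deg) -> tool pos, rot; back: retreat along tool z"
    R=Rc(yaw,th); g=np.array([GX,0,.055])+_z*(-manip.pinch_z-back)
    return np.array(o)+R@g+[0,0,dz], R@RT
def lip(L,yaw,th):
    "cup origin so the lip is at L"
    return np.array(L)-Rc(yaw,th)@np.array([.072,0,.061])
E
python3 - <<'E'
from h import *
t=cam("top")
q=lambda u,v,z:w(t,(u,v),z)[:2]
F=q(139.0,130.9,.084);B=q(148.4,178.1,.084);H=q(151.7,201.6,.062)
d=F-B;print("F,B,H",F.round(4),B.round(4),H.round(4),"len",np.hypot(*d),"yaw",np.degrees(np.arctan2(d[1],d[0])),"F-H",np.hypot(*(F-H)),np.degrees(np.arctan2(*(F-H)[::-1])))
print("bowl",q(267.5,155.1,.065),"pan",q(359.9,190.3,.044))
print("shelf",q(127*.64,303*.64,.225),q(276*.64,253*.64,.225))
yaw=np.degrees(np.arctan2(*(F-H)[::-1])); u=(F-H)/np.hypot(*(F-H)); o=H+.151*u; print("origin",o,F-.072*u)
o=np.r_[o,0]
def chk(n,pr): 
    j=manip.ik(*pr); print(n,pr[0].round(3),None if j is None else np.round(j,2))
chk("pre",tool(o,yaw,0,.12)); chk("grasp",tool(o,yaw)); chk("out",tool(o+[-.15*u[0],-.15*u[1],.03],yaw)); 
for by in(-6,0,10,-15):
  for th in(0,30,60): chk(f"pour{by},{th}",tool(lip([.665,-.07,.125],by,th),by,th))
for sy in(-30,-20,-10): chk(f"pan{sy}",tool([.584,-.346,.045],sy))
E
```

```text
F,B,H [0.7433 0.305 ] [0.6056 0.2722] [0.5391 0.2652] len 0.14151151174462026 yaw 13.381430125745933 F-H 0.20802862784913004 11.016655833941801
bowl [ 0.680642   -0.07044577] pan [ 0.58334396 -0.34671323]
shelf [0.54796654 0.4130958 ] [0.63452533 0.16810087]
origin [0.68730097 0.29408883] [0.6726055  0.29122788]
pre [0.509 0.259 0.127] [ 0.3  -0.13  2.31 -0.42  0.19  2.06]
grasp [0.592 0.276 0.042] None
out [0.445 0.247 0.072] None
pour-6,0 [ 0.497 -0.052  0.106] [-0.54 -0.38  2.55  0.94  0.38  0.34]
pour-6,30 [ 0.51  -0.054  0.193] [-0.38 -0.18  2.03  0.08  1.04  1.26]
pour-6,60 [ 0.565 -0.059  0.262] [-0.29  0.33  1.35 -0.05  1.71  1.38]
pour0,0 [ 0.496 -0.07   0.106] [-0.67 -0.35  2.54  1.04  0.54  0.09]
pour0,30 [ 0.509 -0.07   0.193] [-0.44 -0.17  2.03  0.13  1.05  1.08]
pour0,60 [ 0.564 -0.07   0.262] [-0.29  0.33  1.35 -0.08  1.71  1.28]
pour10,0 [ 0.499 -0.099  0.106] [-0.83 -0.24  2.46  1.06  0.76 -0.18]
pour10,30 [ 0.512 -0.097  0.193] [-0.52 -0.14  2.    0.19  1.09  0.8 ]
pour10,60 [ 0.565 -0.088  0.262] [-0.3   0.33  1.35 -0.12  1.69  1.1 ]
pour-15,0 [ 0.502 -0.026  0.106] None
pour-15,30 [ 0.515 -0.03   0.193] [-0.3  -0.17  2.02  0.01  1.03  1.53]
pour-15,60 [ 0.567 -0.044  0.262] [-0.29  0.33  1.35 -0.01  1.72  1.55]
pan-30 [ 0.5   -0.298  0.087] [-0.88 -0.03  2.32  1.23  0.26  0.1 ]
pan-20 [ 0.493 -0.313  0.087] [-1.01  0.    2.3   1.22  0.48 -0.12]
pan-10 [ 0.489 -0.329  0.087] [-1.12  0.07  2.23  1.15  0.68 -0.26]
```

```bash
python3 - <<'E'
import h; from h import *
t=cam("top");s=cam("side")
cv2.imwrite("pics/c2.png",np.hstack([crop(t,122,120,50,94,6),crop(s,132,255,110,64,4)[:, :] if 0 else cv2.resize(s["image"][258:318,130:242,::-1],(500,268),interpolation=cv2.INTER_CUBIC)]) if 0 else np.hstack([crop(t,122,120,50,94,6),np.vstack([crop(s,132,260,100,50,5),np.zeros((314,500,3),np.uint8)])]))
yaw=12.;u=np.array([np.cos(np.radians(yaw)),np.sin(np.radians(yaw)),0]);o=np.array([.68,.293,0])
for p in(45,52,58,64,70):
  for sg in(-1,1):
    P=np.radians(p);h._z=z=np.array([np.cos(P),0,-np.sin(P)]);y=np.array([0,sg,0.]);h.RT=np.c_[np.cross(y,z),y,z]
    r=[]
    for a in[tool(o,yaw,0,.1),tool(o,yaw),tool(o-.15*u+[0,0,.03],yaw),tool(o-.15*u+[0,0,.12],yaw)]+[tool(lip([.668,-.07,.12],by,th),by,th) for by in(-6,6) for th in(0,25,60)]+[tool([.583,-.346,.045],sy,0) for sy in(-30,-10)]:
      j=manip.ik(*a); r.append("None" if j is None else str(np.round(j,1).tolist()))
    print(p,sg,*r,sep="\n  ")
E
```

```text
45
  -1
  None
  None
  None
  [0.3, -0.5, 2.5, -0.2, 0.4, 1.8]
  [-0.5, -0.3, 2.5, 1.0, 0.4, 0.3]
  [-0.4, -0.2, 2.1, 0.1, 0.9, 1.2]
  [-0.3, 0.3, 1.4, -0.0, 1.7, 1.4]
  [-0.8, -0.3, 2.5, 1.1, 0.7, -0.1]
  [-0.5, -0.2, 2.1, 0.2, 1.0, 0.8]
  [-0.3, 0.3, 1.3, -0.1, 1.7, 1.2]
  [-0.9, -0.0, 2.3, 1.2, 0.3, 0.1]
  [-1.1, 0.1, 2.2, 1.2, 0.7, -0.3]
45
  1
  None
  None
  None
  [0.3, -0.5, 2.5, -0.2, 0.4, -1.3]
  [-0.5, -0.3, 2.5, 1.0, 0.4, -2.8]
  [-0.4, -0.2, 2.1, 0.1, 0.9, -1.9]
  [-0.3, 0.3, 1.4, -0.0, 1.7, -1.8]
  None
  [-0.5, -0.2, 2.1, 0.2, 1.0, -2.3]
  [-0.3, 0.3, 1.3, -0.1, 1.7, -2.0]
  None
  [-1.1, 0.1, 2.2, 1.2, 0.7, 2.9]
52
  -1
  [0.3, -0.1, 2.2, -0.1, 0.3, 1.7]
  None
  [0.3, -0.2, 2.4, -0.2, 0.2, 1.9]
  [0.3, -0.4, 2.4, -0.1, 0.5, 1.7]
  [-0.5, -0.3, 2.5, 0.6, 0.4, 0.7]
  [-0.4, -0.1, 2.0, 0.1, 1.0, 1.3]
  [-0.3, 0.4, 1.3, -0.1, 1.8, 1.4]
  [-0.7, -0.2, 2.4, 0.8, 0.7, 0.2]
  [-0.5, -0.1, 2.0, 0.1, 1.1, 0.9]
  [-0.3, 0.4, 1.3, -0.1, 1.8, 1.2]
  [-0.9, -0.0, 2.3, 0.7, 0.3, 0.7]
  [-1.1, 0.1, 2.2, 0.9, 0.7, 0.0]
52
  1
  [0.3, -0.1, 2.2, -0.1, 0.3, -1.4]
  None
  [0.3, -0.2, 
[... 2191 characters left out ...]
1, 2.2, 0.2, 0.7, 1.2]
  [-0.3, 0.1, 1.8, -0.0, 1.3, 1.3]
  [-0.3, 0.7, 1.0, -0.1, 2.1, 1.4]
  [-0.6, -0.1, 2.2, 0.3, 0.8, 0.7]
  [-0.4, 0.1, 1.8, -0.0, 1.3, 1.1]
  [-0.2, 0.7, 1.0, -0.3, 2.1, 1.2]
  [-0.8, 0.1, 2.0, 0.1, 0.7, 1.2]
  [-0.9, 0.1, 2.0, 0.3, 0.8, 0.6]
70
  1
  [0.3, 0.1, 1.9, -0.0, 0.8, -1.5]
  [0.3, 0.3, 1.8, -0.0, 0.6, -1.5]
  [0.3, -0.1, 2.2, -0.0, 0.6, -1.5]
  [0.3, -0.2, 2.2, -0.0, 0.9, -1.5]
  [-0.4, -0.1, 2.2, 0.2, 0.7, -2.0]
  [-0.3, 0.1, 1.8, -0.0, 1.3, -1.8]
  [-0.3, 0.7, 1.0, -0.1, 2.1, -1.8]
  [-0.6, -0.1, 2.2, 0.3, 0.8, -2.4]
  [-0.4, 0.1, 1.8, -0.0, 1.3, -2.1]
  [-0.2, 0.7, 1.0, -0.3, 2.1, -2.0]
  [-0.8, 0.1, 2.0, 0.1, 0.7, -1.9]
  [-0.9, 0.1, 2.0, 0.3, 0.8, -2.5]
```

View pics/c2.png

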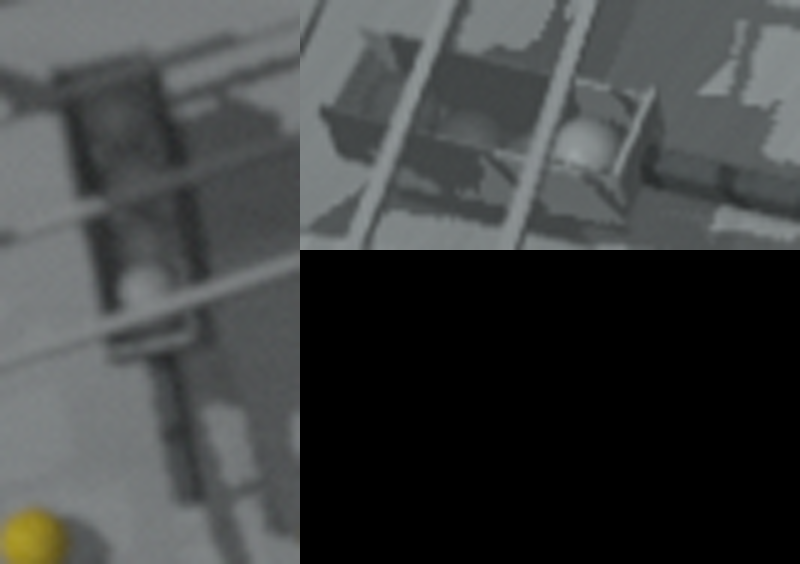

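Handle end at native (152.9,202.9), back rim centre (147.1,177.8), front rim centre (139.2,130.3). In the side view the rim corners are at native (202.6,277.2), (195.6,295.6), (135.9,281.2) and (144.5,266.6). I'll fit the pose to all of these.

```bash
sed -i 's/radians(45)/radians(60)/' h.py; python3 - <<'E'
from h import *
from scipy.optimize import least_squares
t=cam("top");s=cam("side")
T=np.array([[152.9,202.9],[147.1,177.8],[139.2,130.3]]);MT=[[-.151,0,.062],[-.076,0,.084],[.072,0,.084]]
S=np.array([[202.6,277.2],[195.6,295.6],[135.9,281.2],[144.5,266.6]]);MS=[[-.076,-.023,.084],[-.076,.023,.084],[.072,.023,.084],[.072,-.023,.084]]
def res(p,sep=0):
    o=np.r_[p[:2],0];f=lambda M:o+np.array(M)@Rc(p[2],0).T
    return np.r_[(px(t,f(MT))-T).ravel(),(px(s,f(MS))-S).ravel()]
r=least_squares(res,[.68,.29,11]);print(r.x,r.fun.round(1))
E
```

```text
[ 0.67616332  0.29689857 14.02778839] [ 0.4  2.  -0.9  1.4 -3.3 -0.4  1.   0.   0.8 -0.5 -1.5 -1.2 -1.1 -3.2]
```

```bash
python3 - <<'E'
from h import *
from scipy.optimize import least_squares
t=cam("top");s=cam("side")
T=np.array([[152.9,202.9],[147.1,177.8],[139.2,130.3]]);MT=[[-.151,0,.062],[-.076,0,.084],[.072,0,.084]]
S=np.array([[202.6,277.2],[195.6,295.6]]);MS=[[-.076,-.023,.084],[-.076,.023,.084]]
def res(p):
    o=np.r_[p[:2],0];f=lambda M:o+np.array(M)@Rc(p[2],0).T
    return np.r_[(px(t,f(MT))-T).ravel(),(px(s,f(MS))-S).ravel()]
r=least_squares(res,[.68,.29,11],loss='soft_l1');p=r.x;print(p,r.fun.round(1))
o=np.r_[p[:2],0];ims=[]
for c,(a,b,wd,hh) in((t,(115,120,64,96)),(s,(125,250,128,76))):
    k=6 if c is t else 3.9
    im=cv2.resize(c["image"][b:b+hh,a:a+wd,::-1],None,fx=k,fy=k,interpolation=cv2.INTER_CUBIC)
    for L in([[-.076,-.023,.084],[-.076,.023,.084],[.072,.023,.084],[.072,-.023,.084],[-.076,-.023,.084]],[[.04,.022,0],[-.04,.022,0],[-.04,-.022,0],[.04,-.022,0],[.04,.022,0]],[[-.075,0,.065],[-.151,0,.065],[-.151,0,.045]]):
        q=(px(c,o+np.array(L)@Rc(p[2],0).T)-[a,b]+.5)*k
        cv2.polylines(im,[q.astype(int)],False,(0,255,0),1)
    ims.append(cv2.copyMakeBorder(im,0,576-im.shape[0] if im.shape[0]<576 else 0,0,0,cv2.BORDER_CONSTANT)[:576])
im=np.hstack(ims);im=cv2.resize(im,(800,int(im.shape[0]*800/im.shape[1])));cv2.imwrite("pics/ov.png",im)
E
```

```text
[ 0.67932044  0.29281239 11.49488791] [-0.4  1.4 -0.6  0.5 -0.8 -1.6  0.7 -0.6 -0.4 -1.4]
```

View pics/ov.png

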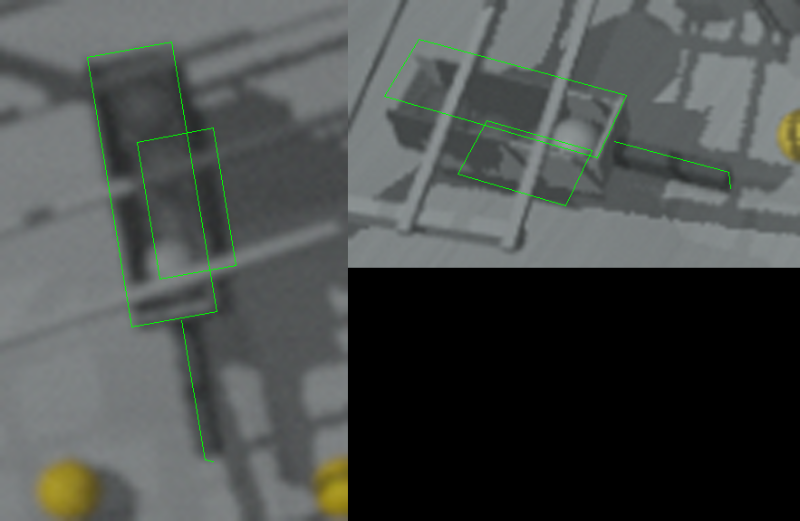

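The overlay agrees to about 3 mm. The true cup sits about 2 mm to −y and −x of the fit, so I'm using origin (0.677, 0.291) and yaw 11.5°. On to the grasp, then a small lift with force readings.

```bash
python3 - <<'E'
from h import *
o=np.array([.677,.291,0]);yaw=11.5
for b in(.18,.0): print(tool(o,yaw,0,b)[0],manip.ik(*tool(o,yaw,0,b)))
manip.grip(.045)
manip.move_to(*tool(o,yaw,0,.16))
print(manip.observe()["time_s"])
p,R=tool(o,yaw); manip.line_to(p,v=.12)
ob=manip.observe();print(ob["time_s"],ob["tool_pos"],ob["wrist_force"],ob["torque"])
manip.grip(.008)
ob=manip.observe();print(ob["time_s"],ob["grip_width"],ob["wrist_force"],ob["torque"])
manip.line_to(p+[0,0,.02],v=.04)
for i in range(4):
    manip.sleep(.05);ob=manip.observe();print(ob["time_s"],ob["grip_width"],ob["wrist_force"].round(2),ob["torque"].round(3))
t=cam("top");s=cam("side")
cv2.imwrite("pics/g1.png",np.hstack([crop(t,104,110,80,110,5),crop(s,125,240,80,110,5)]))
E
```

```text
[0.49017736 0.2529905  0.1946899 ] [ 0.27966325 -0.22542535  2.12924271 -0.06008612  0.71642082  1.684543  ]
[0.57837058 0.27093362 0.03880532] [ 0.2648013   0.27670459  1.98017112 -0.09022032  0.36335942  1.71067607]
4.0833
5.5667 [0.57863308 0.27105005 0.03947973] [ 0.26808448 -0.01532153  0.00783094] [ 0.00644346  0.27086745 -0.01549711]
5.9583 0.010878842356424747 [-2.75278915 -0.79594837  5.18571024] [ 0.01911524  0.25780773 -0.02875697]
6.6583 0.011022429132983213 [-0.37 -0.24 -5.19] [-0.231  1.118 -0.002]
6.7083 0.011093521145087897 [ 0.06 -0.24 -4.38] [-0.205  1.13  -0.03 ]
6.7583 0.010999263435638553 [ 0.18 -0.68 -4.42] [-0.19   1.102  0.035]
6.8083 0.011108565941397884 [ 0.93 -0.17 -4.13] [-0.165  1.122 -0.046]
```

View pics/g1.png

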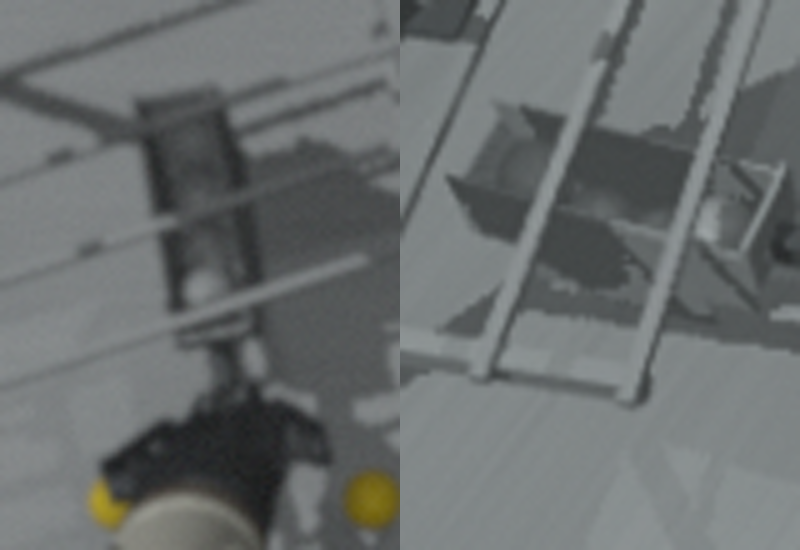

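The cup is held (grip width 11 mm) and reads about 4.4 N, consistent with the cup plus four balls. Next I'll pull it out and carry it level to the bowl.

```bash
cat >> h.py <<'E'
def avg(n=8):
    f=[]
    for i in range(n):
        manip.sleep(.02);ob=manip.observe();f.append(np.r_[ob["wrist_force"],ob["torque"]])
    return ob["time_s"],np.mean(f,0).round(2)
def pic(name,tc=(217,110,100,110),sc=(190,140,100,110),k=4):
    t=cam("top");s=cam("side")
    cv2.imwrite(f"pics/{name}.png",np.hstack([crop(t,*tc,k),crop(s,*sc,k)]));return t,s
E
python3 - <<'E'
from h import *
o=np.array([.677,.291,0]);yaw=11.5;u=Rc(yaw,0)[:,0]
manip.line_to(tool(o-.17*u+[0,0,.05],yaw)[0],v=.1)
print(manip.observe()["time_s"],avg())
p,R=tool(lip([.662,-.07,.15],0,0),0,0); manip.line_to(p,v=.13,frame=R)
print(manip.observe()["time_s"],avg())
p,R=tool(lip([.662,-.07,.13],0,15),0,15); manip.line_to(p,v=.05,frame=R)
print(manip.observe()["time_s"],avg(),manip.observe()["tool_pos"]-p)
pic("p0")
E
```

```text
8.7833 (8.9167, array([ 0.44,  0.01, -4.76, -0.23,  1.11, -0.01]))
11.525 (11.6583, array([-0.57,  0.45, -4.65,  0.  ,  1.14, -0.01]))
12.3167 (12.45, array([-0.11,  0.07, -5.06, -0.  ,  0.84, -0.01])) [-0.00107661  0.00038676 -0.00113449]
```

View pics/p0.png

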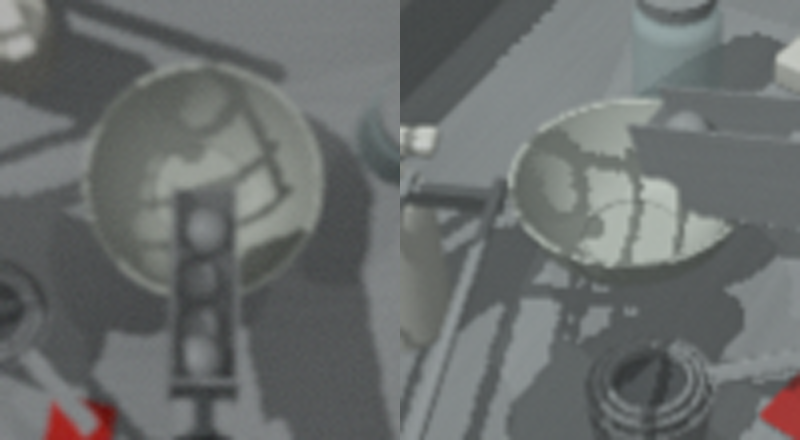

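The top view shows the cup over the bowl with four balls at crop (207,230), (205,278), (203,318) and (201,355). The lip is at (203,192), close to the bowl centre (205,180), and the cup hasn't sagged visibly. Now I'll tip in 1° steps and stop at the first weight drop.

```bash
cat >> h.py <<'E'
L=[.662,-.07,.12]
def tilt(th,v=.03):
    p,R=tool(lip(L,0,th),0,th); manip.line_to(p,v=v,frame=R)
def tip(a,b,step=1.,n=8,base=None):
    "tip until a ball's weight leaves; returns angle, reference weight"
    h=[] if base is None else [base]*4
    for th in np.arange(a,b+.01,step):
        tilt(th); T,f=avg(n); z=f[2]
        print(round(T,2),round(th,1),f[[0,2,4]],flush=True)
        if len(h)>=4 and z-np.mean(h[-8:])>.35:
            T,f2=avg(16);print("  check",f2[[0,2,4]])
            if f2[2]-np.mean(h[-8:])>.4: return th,f2[2]
        h.append(z)
    return None,np.mean(h[-4:])
E
python3 - <<'E'
from h import *
tilt(22,.06)
print(tip(23,44)); pic("p1")
E
```

```text
13.28 23.0 [ 0.03 -5.1   0.61]
13.66 24.0 [-0.03 -4.36  0.61]
14.04 25.0 [ 0.06 -4.84  0.58]
14.43 26.0 [ 0.02 -4.64  0.57]
14.81 27.0 [-0.26 -4.73  0.5 ]
15.19 28.0 [ 0.16 -4.76  0.48]
15.57 29.0 [ 0.05 -4.81  0.45]
15.96 30.0 [-0.04 -5.08  0.42]
16.34 31.0 [-0.04 -4.93  0.4 ]
16.73 32.0 [-0.13 -4.9   0.38]
17.11 33.0 [ 0.2  -4.75  0.35]
17.49 34.0 [ 0.07 -5.    0.32]
17.88 35.0 [ 0.25 -4.7   0.29]
18.26 36.0 [-0.2  -4.74  0.27]
18.64 37.0 [ 0.15 -4.09  0.2 ]
  check [-0.17 -4.13  0.23]
(np.float64(37.0), np.float64(-4.13))
```

View pics/p1.png

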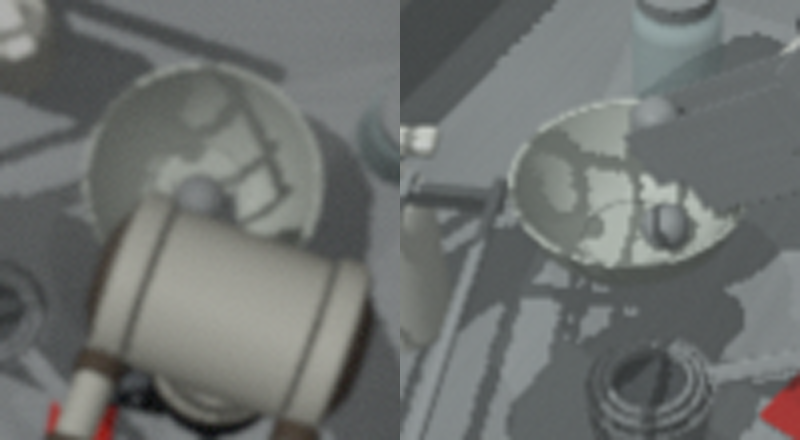

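One ball is in the bowl at side crop (667,225), and the next is waiting at the lip at (655,110). Continuing to the second, then tilting straight back.

```bash
python3 - <<'E'
from h import *
th,b=tip(37.7,62,.7,8,-4.15); print(th,b)
if th:
    tilt(th-15,.12); print(avg(16)); pic("p2")
else: pic("p2")
E
```

```text
19.39 37.7 [-0.08 -4.14  0.22]
19.77 38.4 [-0.29 -4.    0.19]
20.16 39.1 [ 0.13 -4.1   0.16]
20.54 39.8 [ 0.17 -4.39  0.16]
20.93 40.5 [-0.07 -4.13  0.14]
21.31 41.2 [-0.21 -4.36  0.13]
21.69 41.9 [ 0.09 -4.17  0.1 ]
22.07 42.6 [-0.22 -4.37  0.11]
22.46 43.3 [ 0.21 -3.12  0.02]
  check [-0.19 -3.34  0.02]
43.300000000000026 -3.34
(23.5167, array([ 0.12,  0.06, -3.25,  0.  ,  0.3 ,  0.  ]))
```

View pics/p2.png

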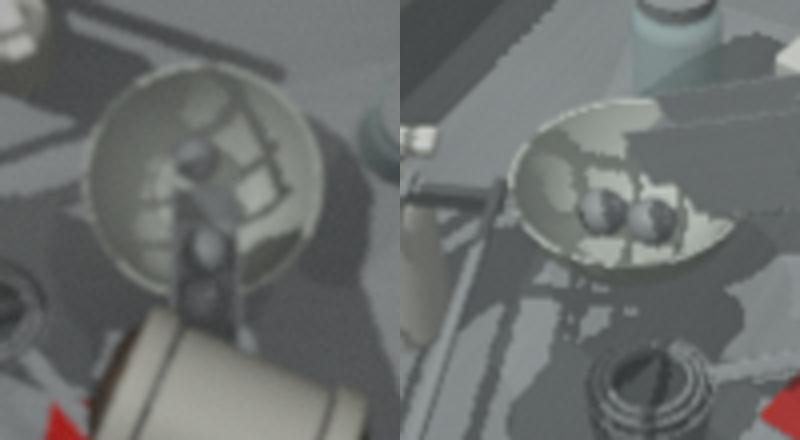

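Two balls are in the bowl at side crop (603,212) and (653,220). Two remain in the cup at top crop (207,245) and (202,293). The weight steps of 0.65 N and 0.75 N agree with that. Now I'll level the cup, raise it above jar height and carry it to the pan.

```bash
python3 - <<'E'
from h import *
p,R=tool(lip([.655,-.07,.155],0,0),0,0); manip.line_to(p,v=.08,frame=R)
p,R=tool(lip([.65,-.07,.215],0,0),0,0); manip.line_to(p,v=.12,frame=R)
print(manip.observe()["time_s"])
P=np.array([.5835,-.3467,.044]);yaw=-20
p,R=tool(P+[0,0,.11],yaw); manip.line_to(p,v=.13,frame=R)
p,R=tool(P+[0,0,.025],yaw); manip.line_to(p,v=.1)
manip.sleep(.3);ob=manip.observe();print(ob["time_s"],ob["tool_pos"]-p,avg())
t=cam("top");s=cam("side");np.save("top_t.npy",t["image"]);np.save("side_t.npy",s["image"])
o=P+[0,0,.025];ims=[]
for c,(a,b,wd,hh),k in((t,(310,130,100,120),4),(s,(260,100,100,120),4)):
    im=cv2.resize(c["image"][b:b+hh,a:a+wd,::-1],None,fx=k,fy=k,interpolation=cv2.INTER_CUBIC)
    for Q in([[-.076,-.023,.084],[-.076,.023,.084],[.072,.023,.084],[.072,-.023,.084],[-.076,-.023,.084]],[[.04,.022,0],[-.04,.022,0],[-.04,-.022,0],[.04,-.022,0],[.04,.022,0]]):
        q=(px(c,o+np.array(Q)@Rc(yaw,0).T)-[a,b]+.5)*k
        cv2.polylines(im,[q.astype(int)],False,(0,255,0),1)
    ims.append(im)
cv2.imwrite("pics/s1.png",np.hstack(ims))
E
```

```text
25.075
28.3917 [ 0.00019631 -0.00022627  0.0005203 ] (28.525, array([ 0.41,  0.05, -3.18,  0.29,  0.8 , -0.03]))
```

View pics/s1.png

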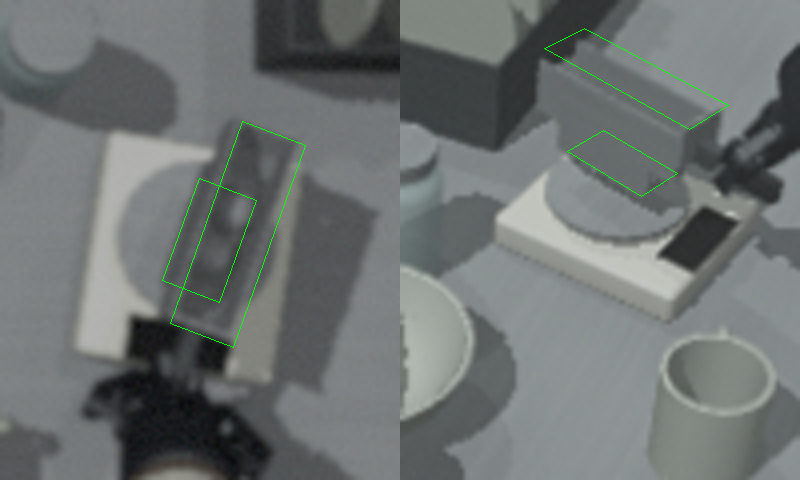

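In the top view the rim overlay fits within about 2–3 mm; the extra width at left is the visible outer wall. The side view shows the cup about 3 px lower than predicted, the same bias as at the start. I'll check that bias on the pan, whose height is known, before lowering.

```bash
python3 - <<'E'
from h import *
t=cam("top");s=cam("side")
P=np.array([.5835,-.3467,.044])
a=np.linspace(0,6.28,60);ring=P+.06*np.c_[np.cos(a),np.sin(a),0*a]
o=P+[0,0,.025];ims=[]
for c,(a0,b0,wd,hh),k in((t,(320,148,66,90),6),(s,(285,100,66,90),6)):
    im=cv2.resize(c["image"][b0:b0+hh,a0:a0+wd,::-1],None,fx=k,fy=k,interpolation=cv2.INTER_CUBIC)
    im=cv2.convertScaleAbs(im,alpha=1.6,beta=-20)
    for Q,col in((ring,(0,0,255)),(o+np.array([[-.076,-.023,.084],[-.076,.023,.084],[.072,.023,.084],[.072,-.023,.084],[-.076,-.023,.084]])@Rc(-20,0).T,(0,255,0))):
        cv2.polylines(im,[((px(c,Q)-[a0,b0]+.5)*k).astype(int)],False,col,1)
    ims.append(im)
cv2.imwrite("pics/s2.png",np.hstack(ims))
E
```

```text
(no output)
```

View pics/s2.png

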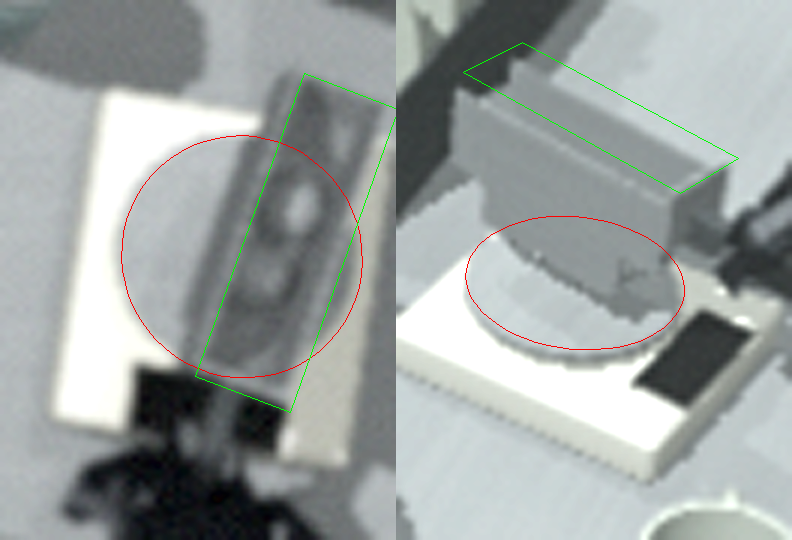

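The pan ring fits in the top view and sits about 1.3 px high in the side view, so that is camera bias. The rim in the top view is within about 3 mm of the prediction, against 14 mm of margin. The front-rim offset in the side view matches what it was on the counter, so I see no sag. Lowering with contact sensing, then release.

```bash
python3 - <<'E'
from h import *
P=np.array([.5835,-.3467,.044]);yaw=-20
manip.line_to(tool(P+[0,0,.006],yaw)[0],v=.03)
T,b=avg(16);print(T,b)
for dz in np.arange(.005,-.0061,-.001):
    manip.line_to(tool(P+[0,0,dz],yaw)[0],v=.02)
    T,f=avg(8);print(round(T,2),round(dz,3),f[[2,4]])
    if f[2]-b[2]>1.5: break
manip.grip(.02);print(manip.observe()["grip_width"],avg())
manip.grip(.04);
p,R=tool(P+[0,0,dz],yaw,0,.12);manip.line_to(p,v=.08)
print(avg(16))
manip.line_to(p+[-.03,0,.05],v=.1)
t=cam("top");s=cam("side");print(manip.observe()["time_s"])
T2=cv2.resize(t["image"][100:260,100:420,::-1],(800,400),interpolation=cv2.INTER_CUBIC)
B=np.hstack([cv2.resize(s["image"][90:190,200:400,::-1],(400,200),interpolation=cv2.INTER_CUBIC),cv2.resize(t["image"][150:220,310:450,::-1],(400,200),interpolation=cv2.INTER_CUBIC)])
cv2.imwrite("pics/end.png",np.vstack([T2,B]))
E
```

```text
29.775 [-0.29  0.03 -3.4   0.31  0.81  0.01]
30.16 0.005 [-3.53  0.81]
30.54 0.004 [-3.12  0.81]
30.93 0.003 [-3.82  0.81]
31.31 0.002 [-2.68  0.62]
31.69 0.001 [-0.28  0.27]
0.02000109814001706 (32.0833, array([ 0.21, -0.01,  0.27,  0.08,  0.22, -0.02]))
(34.3333, array([-0.13,  0.08, -0.08,  0.1 ,  0.24,  0.  ]))
35.1667
```

View pics/end.png

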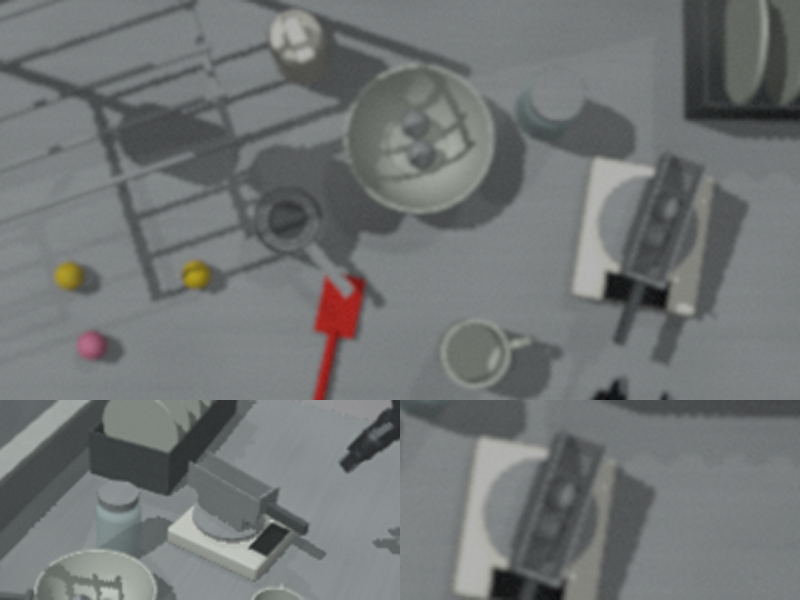

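The final view shows the cup standing free on the pan with two balls in it, two balls in the bowl, and everything else where it was. Handing in.

```bash
python3 -c "
from cell import manip
manip.sleep(.3);print(manip.observe()['time_s'],manip.finish_job())"
```

```text
the job is handed in; nothing more can be done
35.4667 None
```

The job is done and handed in at 35.5 s. I took the cup by its handle from under the shelf and tipped it in steps of about 1° over the bowl. The balls dropped at 37.0° and 43.3°, and I then levelled the cup, set it on the pan and let go.

**Checks that agreed:**
- **Ball count:** the weight fell by about 0.65 N and then 0.75 N. The last pictures show two balls in the bowl and two in the cup.
- **Set-down:** the pan took the weight within 1–2 mm of the expected height, and the force read about zero after release.
- **Surroundings:** the cup stands upright, and the bowl and the other things look unmoved.

**Checks that disagreed or were not done:**
- **Side camera:** it read about 1.3 px off on the pan and up to 3 px off on the cup's front rim. I relied on the top camera for position.
- **Centring:** it rests on the top-view overlay taken just before lowering, good to about 3 mm against roughly 14 mm of margin. I did not measure it again after release.

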